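# Clamp the strap through the guard window and start the punch press

## Robot

A 7-joint arm with a two-finger parallel gripper is mounted at the origin on the work surface. World frame = base frame: x ahead of the robot, y to its left, z up, the work surface at z = 0. Lengths are in m, angles in rad, forces in N, time in s.
With the tool pointing down it reaches from about 0.425 to 0.925 m from the base axis. Payload 6.8 kg.
Tool frame: the origin (TCP) lies midway between the tips of the shut fingers; the grasp point (between the pads) lies 19 mm behind it; z points along the fingers, y is the line along which they close (so a half turn about z gives the same grasp; the last joint's range is limited). The gripper opens to 85 mm and grips with 20 to 120 N. Pads are 22 mm wide; open, the fingers measure 114 mm over their backs; the gripper's body (76 mm by 85 mm) begins 54 mm behind the grasp point. The pads swing forward as they close: fully open they stand 13 mm farther back than shut.
Start: joints at [-1.432, 0.477, 0.022, 1.555, -0.011, 1.109, -0.083], TCP at [0.165, 0.655, 0.231] pointing down, gripper open.
Joint ranges: [-2.96, 2.96], [-0.34, 2.1], [-1.41, 1.46], [0.24, 2.44], [-1.37, 4.51], [0.17, 1.92], [-2.96, 2.96]. Speed limits (rad/s): [2.39, 2.39, 3.14, 3.14, 3.14, 3.14, 3.14].

## Interface

Orientations are given as a rotation vector (axis times angle).
In Python, from bench import r gives the robot as it stands. The module is installed in compiled form; this text tells all that it offers.
- The arm moves only by the tool apply_moves, never from a script. Its argument "rows" is a list of rows, each a list of 6 numbers: the shift along the tool's x, y, z scaled (see below), then the turn, a rotation vector about the tool's x, y, z scaled (see below). A call has 1 to 5 rows; each row is the pose to reach, as a shift and turn from the pose commanded when the call began, along the tool's axes at that moment; what a row does not reach only later rows make up. The controller multiplies each number of a shift by 0.25 m and each number of a turn by 90 degrees. A row lasts 1/8 s, in which the tool goes at most 62.5 mm and 10.7 degrees, less where a joint would pass 70% of its speed; a pose out of reach is approached as far as the arm can. A call with a number of a shift or a turn outside -1 to 1 is refused whole. A call with a gripper value outside its range is refused whole. "claw" is the opening, from 0 (shut) to 1 (fully open), set as the call begins (left out, the last holds). The fingers move at their own pace and stop on an object; "newtons" is the grip in N (left out, the last holds). Time passes only in rows, so rows that repeat a pose let the fingers close. It gives the time, the measured TCP pose, the force, the opening and the grip force at its end, in the units of the state.
- r.get_obs(): the state, without advancing time (a new reading comes with each control period).
- r.grab_frame(name): name is "scene" or "top"; returns a dict with "pixels" (400x640x3 uint8, red, green, blue), "intrinsics" (3x3 intrinsics, pixels), "eye" and "attitude" of the camera in the world. Camera axes: x right, y up, looking along -z (the intrinsics and any distortion apply to the point x, -y, -z); pixel columns grow to the right and rows downward; lengths in m; the calibration is good to about 2 mm. A picture is of the moment at which its call begins. There is no depth.
- r.hand_in(): hands the job in; it is judged then, once.
Trained networks look in a picture, given as the dict that the camera call returned (one of the last four; its "shot" number tells which), for a name from the list of things; names that differ only in an ending like _2 or _b are one class to them, and where a whole thing is asked for, a point or a joint stands for the part that bears it (a point fixed in the world has none). Each returns a list of dicts, best first, with "conf" (0 to 1); they miss things now and then, are a little off and sometimes report something else, mostly with a low value. They report only what shows in the picture. A call takes as long as a camera call.
- r.search_frame(picture, thing): "rect" ([left, top, width, height] in pixels, round what is visible of it).
- r.outline_of(picture, thing): "pixels" (400x640 bool, what is visible of it) and "rect" ([left, top, width, height] in pixels, round what is visible of it).
- r.landmark_of(picture, thing): "point" ([column, row] in pixels: a listed point, or the origin of a listed thing).
The state is a dict: "clock": time; "joints": joint angles; "qvel": joint speeds; "tau": joint torques, N m; "tcp_pos": TCP position; "orientation": TCP orientation; "contact_force": force on the tool from outside, world axes, zero at the start; "moment": the same for the moment, N m; "grip_width": finger opening in m; "gripper_force": force on a finger pad.
Only numpy, scipy, OpenCV 4.12 (cv2) and the standard library are available. Lean on these libraries where they do the work, as an engineer would, in place of code of your own. Each camera call takes 0.05 s, during which the arm holds its last target. There are 200 camera calls.

## Task

Clamp the leather strap and start the punch: reach in with the fingertips through the hand window of the press guard and press the clamp handle fully down to its stop, without touching the guard, which is interlocked. Draw back out, press the start button on the control box (the small flat one, not the mushroom stop) all the way in for a moment and let it go. Do not start the press before the strap is clamped, and leave the other things on the bench where they are.

Things in the scene. Friction and masses are not known exactly. Their poses are not given: they have to be found in the camera images.
- press: strap punch press, fixed. x points from the operator's side to the back, y left along the strap, z up. Origin at bench height; bare metal base plate 20 mm high from x -170 to 120, y -160 to 300 mm. Punch head (280 mm high) at its left end, y 130 to 300, x -15 to 105 mm; air regulator (145 mm high) at y 230 to 280, x -112 to -43 mm
- guard: fixed guard over the clamp: a box of grey steel frame and clear sheets, closed on top but for the hand window. Origin at the centre of the window, level with the guard's top face, 106 mm above the bench; axes as those of the press. About it the guard reaches from x -67 to 195, y -115 to 130 mm; a clear part 200 mm above the bench joins on round the punch head (x 76 to 195, y 130 to 275 mm)
- window (a point): centre of the hand window in the guard's top, level with the top face (106 mm above the bench). The window is a rectangular hole 90 mm along the press's x and 100 mm along its y, in sheet 3 mm thick (rim 6 mm); it faces straight up, over the clamp handle
- clamp_handle (a joint): handle angle, rad: 0 open (sloping 26 degrees up towards the operator; starts at 0 to 0.12), 0.45 fully down on its stop, where it is level and the clamp's rubber foot sits on the strap. Stiff: it stays where it is left and takes about 3 to 5 N at the grip. Pivot 68 mm beyond the window centre along the press's +x, 50 mm above the bench
- grip_top (a point): top of the handle's grip, 25 mm from its free end; moves with it. The grip is a black rubber round bar, 18 mm thick, 70 mm long, along the press's x under the window, free end towards the operator. Fully down this point is 67 mm above the bench, 4 mm nearer the operator than the window centre; fully open 30 mm higher and 15 mm farther from the operator
- control_box: grey push-button box on the bench at the right of the press, 140 mm (x) by 80 mm (y), top 52 mm above the bench, fixed. Origin at its underside, middle. On top two black buttons in a row along its x: start nearer the operator, stop farther
- start_button (a joint): travel of the start button in m: 0 is out, 0.006 is fully in; a spring returns it, about 5 N presses it fully in. It goes straight down
- start_button_top (a point): centre of the top face of the start button: flat and round, 30 mm across, in a dark collar 46 mm across and 12 mm high; the button's top stands 18 mm above the box's top (70 mm above the bench), 36 mm from the box's middle on the operator's side
- stop_button (a joint): travel of the mushroom stop button in m, 0 out, 0.006 fully in; not to be pressed
- stop_top (a point): centre of the top of the mushroom-headed stop button, 40 mm across, 85 mm above the bench, 70 mm beyond the start button on the same box
- paint_pot: an open black plastic paint pot, 36 mm across, 22 mm high, between the press and the control box; origin at its underside
- small_pot: a smaller paint pot, 28 mm across, 20 mm high, also between the press and the control box, nearer the operator; origin at its underside
- dye_bottle: a brown glass dye bottle, 50 mm across, 120 mm high, standing beyond the control box; origin at its underside
- mallet: a white-headed mallet with a wooden handle, 215 mm long, 48 mm high, lying behind the press; origin near its middle, at table height
- snap_tin: a round steel tin, 68 mm across, 32 mm high, standing on the front left of the press base plate; origin at its underside
- slicker: a turned dark-wood edge slicker standing upright, 32 mm across, 88 mm high, on the press base plate left of the guard; origin at its underside

How it is judged:
On the way, in this order (a step that is already met when the one before it is completed fails the run):
1. the clamp handle is pressed down to its stop (value of joint clamp_handle above 0.415 rad), for 0.2 s.
2. the start button is pressed in (value of joint start_button above 0.004 m), for 0.1 s.
At the end, for the whole second after the job is handed in: The clamp handle is down on its stop (above 0.415 of 0.45 rad), the start button has been pressed (at least 4 of its 6 mm, 0.1 s) after that and is out again, the stop button is out, and every loose thing is within 20 mm of where it stood (value of joint clamp_handle above 0.415 rad and value of joint each of start_button, stop_button below 0.001 m and not (distance of any of paint_pot, small_pot, dye_bottle, mallet, snap_tin, slicker from where it was at the start of the episode above 0.02 m)); the robot touches nothing.
It fails at once if the robot touches the guard (contact force between any of the fingers, the arm and guard above 0.3 N).
It fails at once if the start button is pressed while the clamp is not fully down (value of joint start_button above 0.002 m and value of joint clamp_handle below 0.415 rad).
It fails at once if the mushroom stop button is pressed (value of joint stop_button above 0.002 m).
It fails at once if a loose thing on the bench is moved, lifted or knocked by more than 20 mm (distance of any of paint_pot, small_pot, dye_bottle, mallet, snap_tin, slicker from where it was at the start of the episode above 0.02 m).
It also fails if it takes over 42 s, if anything falls off the work surface, if the arm or the gripper's body presses on something with over 40 N, if the wrist force passes 120 N, or if a joint passes its speed limit or range.

## Working session

There is one attempt and no reset: what is moved stays moved. The work goes in short steps, Python scripts to look and compute and a tool call to move; the robot and the scene stay as the last step left them, time stands still between calls to the robot, and variables do not carry over. Pictures are saved under pics/ and viewed, at most 10 in all, crops included, and the job is handed in when it is done.

Besides the shell and the picture viewer there is one more tool, called after "Request:" as name(argument=value, ...), one argument or row to a line, values as JSON. apply_moves: Moves the arm, as the interface text tells. Its arguments: {"type":"object","properties":{"rows":{"type":"array","items":{"type":"array","items":{"type":"number"}}},"claw":{"type":"number"},"newtons":{"type":"number"}},"required":["rows"]}

```bash
mkdir -p pics; cat > h.py <<'E'
import numpy as np, cv2
from scipy.spatial.transform import Rotation as R
from bench import r
def ray(f,p):
    K=np.array(f["intrinsics"]);d=np.linalg.inv(K)@[p[0],p[1],1.]
    A=np.array(f["attitude"],float)
    if A.shape!=(3,3): A=R.from_rotvec(A).as_matrix() if A.size==3 else R.from_quat(A).as_matrix()
    d=A@[d[0],-d[1],-d[2]]
    return np.array(f["eye"],float),d/np.linalg.norm(d)
def atz(f,p,z):
    e,d=ray(f,p);return e+d*(z-e[2])/d[2]
E
python3 - <<'E'
from h import *
o=r.get_obs();print({k:np.round(v,3).tolist() for k,v in o.items()})
Z=dict(press=0,window=.106,guard=.106,grip_top=.09,control_box=0,start_button_top=.07,stop_top=.085,paint_pot=0,small_pot=0,dye_bottle=0,snap_tin=.02,slicker=.02,mallet=0)
for n in("scene","top"):
    f=r.grab_frame(n);cv2.imwrite(f"pics/{n}0.png",f["pixels"][:,:,::-1])
    print(n,[k for k in f],np.round(f["eye"],3),np.round(f["attitude"],3).tolist(),np.round(f["intrinsics"],1).tolist(),{k:f[k] for k in f if k not in("pixels","eye","attitude","intrinsics")})
    for t,z in Z.items():
        try:
            for q in r.landmark_of(f,t)[:1]: print(t,round(q["conf"],2),np.round(q["point"],1),np.round(atz(f,q["point"],z),4))
        except Exception as e: print(t,e)
E
```

```text
{'clock': 0.0, 'joints': [-1.432, 0.478, 0.022, 1.556, -0.012, 1.109, -0.083], 'qvel': [0.001, 0.002, 0.001, 0.0, 0.0, -0.0, -0.001], 'tau': [0.002, -59.644, 1.608, -28.118, 0.012, 0.009, 0.0], 'tcp_pos': [0.165, 0.654, 0.23], 'orientation': [-0.387, -3.118, 0.003], 'contact_force': [0.196, 0.463, 0.254], 'moment': [-0.024, -0.006, 0.014], 'gripper_force': 0.0, 'grip_width': 0.085}
scene ['pixels', 'intrinsics', 'eye', 'attitude', 'shot'] [ 0.997 -0.206  0.792] [0.517, 0.291, 1.01] [[424.1, 0.0, 325.5], [0.0, 424.1, 202.9], [0.0, 0.0, 1.0]] {'shot': 1}
press 0.93 [343.9 201.5] [0.5817 0.0903 0.    ]
window 0.66 [312.4 148.3] [0.4918 0.0636 0.106 ]
guard 0.71 [305.8 152.4] [0.4945 0.0463 0.106 ]
grip_top 0.7 [196.5 195.8] [ 0.4699 -0.1883  0.09  ]
control_box 0.9 [206.2 228. ] [ 0.4903 -0.1984  0.    ]
start_button_top 0.48 [195.3 196.3] [ 0.4548 -0.1904  0.07  ]
stop_top 0.66 [202.9 221.8] [ 0.5288 -0.1995  0.085 ]
small_pot 0.72 [249.6 209.2] [ 0.4942 -0.0987  0.    ]
dye_bottle 0.78 [236.8 285.3] [ 0.6417 -0.1952  0.    ]
snap_tin 0.85 [384.  137.7] [0.4865 0.2616 0.02  ]
slicker 0
[... 245 characters left out ...]
.0]] {'shot': 2}
press 0.56 [274.7 208.8] [0.586  0.0801 0.    ]
window 0.75 [279.3 255.1] [0.4924 0.0641 0.106 ]
guard 0.31 [280.9 128.3] [0.7261 0.0582 0.106 ]
grip_top 0.91 [283.1 251.7] [0.4979 0.0582 0.09  ]
control_box 0.68 [405.2 248.8] [ 0.4952 -0.1912  0.    ]
start_button_top 0.69 [417.2 269.9] [ 0.4565 -0.1924  0.07  ]
stop_top 0.57 [418.6 229.4] [ 0.5319 -0.1956  0.085 ]
paint_pot 0.69 [363.6 203.4] [ 0.5929 -0.1081  0.    ]
small_pot 0.71 [361.  249.9] [ 0.4956 -0.0982  0.    ]
dye_bottle 0.8 [405.8 181.3] [ 0.6385 -0.2016  0.    ]
snap_tin 0.89 [183.9 257.4] [0.4912 0.2596 0.02  ]
slicker 0.79 [201.9 220.9] [0.5629 0.2255 0.02  ]
mallet 0.75 [281.9 127.5] [0.7631 0.0626 0.    ]
```

View pics/top0.png

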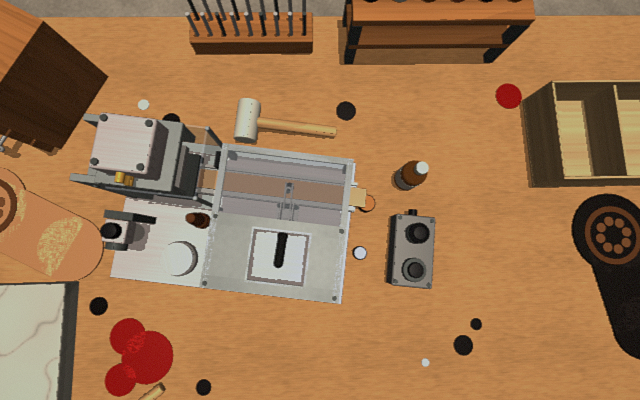

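View pics/scene0.png

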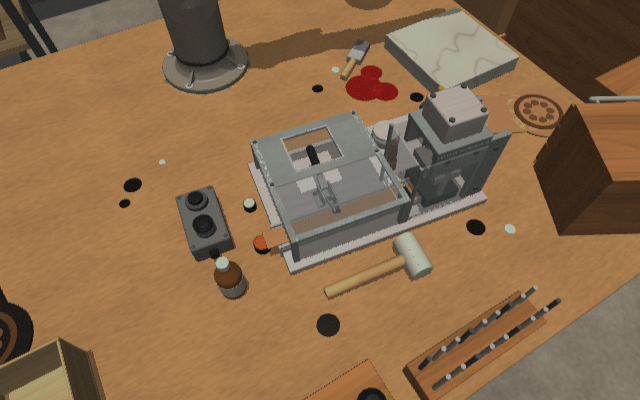

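```bash
python3 - <<'E'
from h import *
im=cv2.imread("pics/top0.png");c=cv2.resize(im[215:305,235:325],None,fx=6,fy=6,interpolation=cv2.INTER_CUBIC);cv2.imwrite("pics/crop.png",c)
f=r.grab_frame("top")
g=lambda p:atz(f,p,.106)
a=r.outline_of(f,"control_box")
for p in ([252,228],[309,235],[304,286],[247,280],[218,145],[354,159],[341,302],[201,286]): print(p,np.round(g(p),4))
for n in ("start_button_top","grip_top","window"):
    print(n,[(round(q["conf"],2),np.round(q["point"],1)) for q in r.landmark_of(f,n)])
for n in ("start_button","stop_button","clamp_handle"):
    print(n,[(round(q["conf"],2),np.round(q["rect"],1)) for q in r.search_frame(f,n)])
E
```

```text
[252, 228] [0.5416 0.1122 0.106 ]
[309, 235] [0.5264 0.0105 0.106 ]
[304, 286] [0.4376 0.0214 0.106 ]
[247, 280] [0.451  0.1211 0.106 ]
[218, 145] [0.6961 0.1745 0.106 ]
[354, 159] [ 0.6646 -0.0766  0.106 ]
[341, 302] [ 0.4082 -0.0428  0.106 ]
[201, 286] [0.4432 0.2008 0.106 ]
start_button_top [(0.77, array([417.2, 269.6]))]
grip_top [(0.63, array([278.9, 258.4])), (0.54, array([280.4, 251.8])), (0.34, array([405.8, 251.6]))]
window [(0.9, array([278.5, 255.6])), (0.52, array([279.4, 127.7]))]
start_button [(0.73, array([407.5, 265.3,  16.6,  13.3]))]
stop_button [(0.91, array([408.9, 223.9,  18.3,  17.8])), (0.65, array([407.2, 263.7,  15.7,  12.3]))]
clamp_handle [(0.91, array([273.7, 230.1,  14.5,  38.5]))]
```

View pics/crop.png

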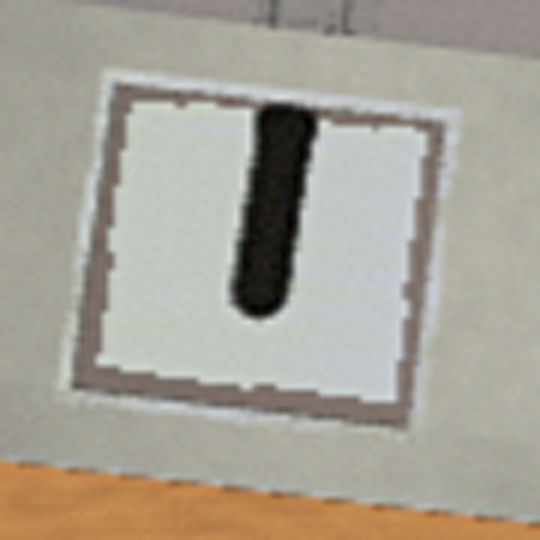

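Request:
apply_moves(
  rows=[
    [-0.1,-0.1,0,0,0,0],
    [-0.28,-0.28,0,0,0,0],
    [-0.46,-0.46,0,0,0,0],
    [-0.64,-0.64,0,0,0,0],
    [-0.8,-0.8,0,0,0,0],
  ],
  claw=0,
)

```text
clock: 2.42
tcp_pos: [0.3111, 0.4099, 0.2316]
orientation: [0.387, 3.117, 0.001]
contact_force: [1.3, 0.5, 0.1]
grip_width: 0.0002
gripper_force: 0.0
```

Request:
apply_moves(
  rows=[
    [-0.16,-0.16,0,0,0,0],
    [-0.32,-0.35,0,0,0,0],
    [-0.5,-0.55,0,0,0,0],
    [-0.65,-0.7,0,0,0,0],
    [-0.75,-0.85,0,0,0,0],
  ],
)

```text
clock: 3.05
tcp_pos: [0.4412, 0.1576, 0.2317]
orientation: [0.39, 3.116, 0.001]
contact_force: [1.2, 1.4, 0.6]
grip_width: -0.0001
gripper_force: 0.0
```

Request:
apply_moves(
  rows=[
    [-0.1,-0.12,0,0,0,-0.03],
    [-0.2,-0.22,0,0,0,-0.06],
    [-0.286,-0.315,0,0,0,-0.077],
    [-0.286,-0.315,0,0,0,-0.077],
    [-0.286,-0.315,0,0,0,-0.077],
  ],
)

```text
clock: 3.68
tcp_pos: [0.4897, 0.0667, 0.2313]
orientation: [-0.197, -3.135, -0.001]
contact_force: [-0.5, 0.8, 0.2]
grip_width: -0.0001
gripper_force: 0.0
```

```bash
python3 - <<'E'
from h import *
o=r.get_obs();M=R.from_rotvec(o["orientation"]).as_matrix();print(o["tcp_pos"],M.round(3))
f=r.grab_frame("top");s=r.grab_frame("scene")
cv2.imwrite("pics/m.png",cv2.resize(np.vstack([f["pixels"][100:300,180:450],s["pixels"][60:260,180:450]])[:,:,::-1],None,fx=1.5,fy=1.5))
for n,z in (("window",.106),("grip_top",.095)):
  for F in (f,s): print(n,[(round(q["conf"],2),np.round(q["point"],1),np.round(atz(F,q["point"],z),4)) for q in r.landmark_of(F,n)[:2]])
E
```

```text
[0.48969482 0.06673338 0.23128192] [[-0.992  0.125 -0.   ]
 [ 0.125  0.992  0.   ]
 [ 0.     0.    -1.   ]]
window []
window [(0.97, array([311.1, 145.5]), array([0.4838, 0.065 , 0.106 ])), (0.17, array([234.2, 287.1]), array([ 0.69  , -0.2018,  0.106 ]))]
grip_top []
grip_top [(0.55, array([310. , 154.9]), array([0.4967, 0.0547, 0.095 ]))]
```

View pics/m.png

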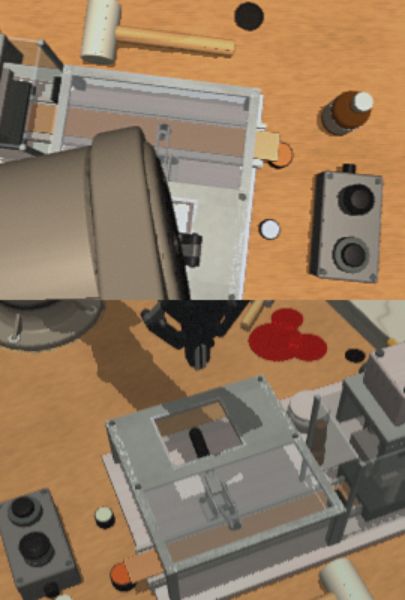

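Request:
apply_moves(
  rows=[
    [0,-0.01,0.1,0,0,0],
    [0,-0.01,0.25,0,0,0],
    [0,-0.01,0.38,0,0,0],
    [0,-0.01,0.46,0,0,0],
    [0,-0.01,0.5,0,0,0],
  ],
)

```text
clock: 4.6
tcp_pos: [0.4891, 0.0638, 0.1053]
orientation: [-0.197, -3.134, 0.001]
contact_force: [-0.1, 0.7, 0.2]
grip_width: 0.0001
gripper_force: 0.0
```

Request:
apply_moves(
  rows=[
    [0,0,0.03,0,0,0],
    [0,0,0.06,0,0,0],
    [0,0,0.09,0,0,0],
    [0,0,0.11,0,0,0],
    [0,0,0.12,0,0,0],
  ],
)

```text
clock: 5.22
tcp_pos: [0.4896, 0.0638, 0.0765]
orientation: [-0.197, -3.135, -0.001]
contact_force: [-2.0, 0.7, 3.3]
grip_width: 0.0003
gripper_force: 1.7
```

Request:
apply_moves(
  rows=[
    [0,0,0.015,0,0,0],
    [0,0,0.03,0,0,0],
    [0,0,0.038,0,0,0],
    [0,0,0.044,0,0,0],
    [0,0,0.048,0,0,0],
  ],
)

```text
clock: 5.85
tcp_pos: [0.4895, 0.0637, 0.0662]
orientation: [-0.198, -3.134, -0.002]
contact_force: [-14.1, -0.7, 42.5]
grip_width: -0.0
gripper_force: 21.5
```

Request:
apply_moves(
  rows=[
    [0,0,-0.003,0,0,0],
    [0,0,-0.003,0,0,0],
    [0,0,-0.003,0,0,0],
  ],
)

```text
clock: 6.22
tcp_pos: [0.4894, 0.0637, 0.0665]
orientation: [-0.198, -3.135, -0.002]
contact_force: [-9.5, 1.4, 27.2]
grip_width: 0.0
gripper_force: 13.5
```

Request:
apply_moves(
  rows=[
    [0,0,-0.08,0,0,0],
    [0,0,-0.2,0,0,0],
    [0,0,-0.36,0,0,0],
    [0,0,-0.5,0,0,0],
    [0,0,-0.6,0,0,0],
  ],
)

```text
clock: 6.85
tcp_pos: [0.4908, 0.0634, 0.2167]
orientation: [0.198, 3.132, 0.001]
contact_force: [0.4, 0.7, -0.2]
grip_width: -0.0002
gripper_force: 0.0
```

Request:
apply_moves(
  rows=[
    [0,-0.14,0,0,0,0],
    [0,-0.36,0,0,0,0],
    [0,-0.6,0,0,0,0],
    [0,-0.82,0,0,0,0],
    [0.009,-0.98,0,0,0,0],
  ],
)

```text
clock: 7.48
tcp_pos: [0.4565, -0.1823, 0.2152]
orientation: [0.201, 3.133, -0.002]
contact_force: [0.4, -0.1, 0.4]
grip_width: 0.0
gripper_force: 0.0
```

Request:
apply_moves(
  rows=[
    [0,-0.03,0,0,0,0],
    [0,-0.049,0.1,0,0,0],
    [0,-0.049,0.2,0,0,0],
    [0,-0.049,0.24,0,0,0],
    [0,-0.049,0.24,0,0,0],
  ],
)

```text
clock: 8.1
tcp_pos: [0.4552, -0.1909, 0.1547]
orientation: [-0.196, -3.134, 0.0]
contact_force: [-1.3, -0.6, 0.2]
grip_width: 0.0002
gripper_force: 0.0
```

```bash
python3 - <<'E'
from h import *
o=r.get_obs();print(o["tcp_pos"],o["clock"])
f=r.grab_frame("top");s=r.grab_frame("scene")
cv2.imwrite("pics/m2.png",cv2.resize(s["pixels"][80:280,130:400][:,:,::-1],None,fx=2.5,fy=2.5))
for n,z in (("window",.106),("grip_top",.067),("start_button_top",.07),("stop_top",.085),("control_box",0)):
  for F in (f,s): print(n,[(round(q["conf"],2),np.round(q["point"],1),np.round(atz(F,q["point"],z),4)) for q in r.landmark_of(F,n)[:2]])
E
```

```text
[ 0.45515959 -0.19089     0.15468202] 8.1
window [(0.75, array([277.4, 255.3]), array([0.4921, 0.0674, 0.106 ]))]
window [(0.96, array([313.4, 146.6]), array([0.4889, 0.0677, 0.106 ]))]
grip_top [(0.8, array([279.9, 257.7]), array([0.4866, 0.0658, 0.067 ]))]
grip_top [(0.42, array([309.9, 158.5]), array([0.4852, 0.0601, 0.067 ]))]
start_button_top [(0.43, array([416.2, 270. ]), array([ 0.4564, -0.1905,  0.07  ])), (0.43, array([402.7, 249.4]), array([ 0.4955, -0.1672,  0.07  ]))]
start_button_top [(0.65, array([196.8, 196.7]), array([ 0.4572, -0.1881,  0.07  ]))]
stop_top [(0.91, array([419.4, 229.5]), array([ 0.5317, -0.1971,  0.085 ])), (0.73, array([284.5, 127.1]), array([0.7354, 0.0525, 0.085 ]))]
stop_top [(0.89, array([200.9, 221.2]), array([ 0.5256, -0.2024,  0.085 ]))]
control_box [(0.72, array([402.3, 250.4]), array([ 0.4921, -0.1849,  0.    ]))]
control_box [(0.92, array([205.3, 226.9]), array([ 0.4868, -0.1991,  0.    ]))]
```

View pics/m2.png

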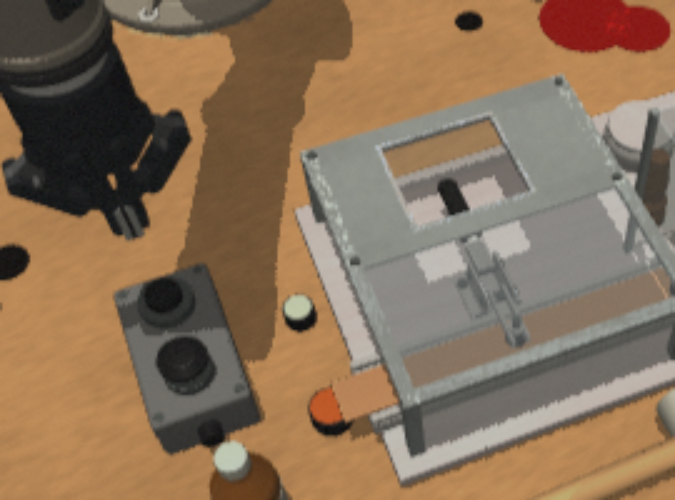

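Request:
apply_moves(
  rows=[
    [0,0,0.12,0,0,0],
    [0,0,0.22,0,0,0],
    [0,0,0.29,0,0,0],
    [0,0,0.32,0,0,0],
    [0,0,0.335,0,0,0],
  ],
)

```text
clock: 9.32
tcp_pos: [0.4548, -0.1913, 0.0712]
orientation: [-0.198, -3.134, -0.001]
contact_force: [-1.8, 0.5, 3.5]
grip_width: 0.0001
gripper_force: 1.5
```

Request:
apply_moves(
  rows=[
    [0,0,0.01,0,0,0],
    [0,0,0.018,0,0,0],
    [0,0,0.024,0,0,0],
    [0,0,0.026,0,0,0],
    [0,0,0.026,0,0,0],
  ],
)

```text
clock: 9.95
tcp_pos: [0.4549, -0.1914, 0.0675]
orientation: [0.199, 3.135, 0.004]
contact_force: [-13.5, 6.3, 37.8]
grip_width: -0.0001
gripper_force: 19.1
```

```bash
python3 - <<'E'
from h import *
o=r.get_obs();print(o["tcp_pos"],o["contact_force"])
s=r.grab_frame("scene")
cv2.imwrite("pics/m3.png",cv2.resize(s["pixels"][160:260,140:260][:,:,::-1],None,fx=6,fy=6,interpolation=cv2.INTER_CUBIC))
E
```

```text
[ 0.45493274 -0.19135762  0.06749457] [-13.5010727    6.25952812  37.80081858]
```

View pics/m3.png

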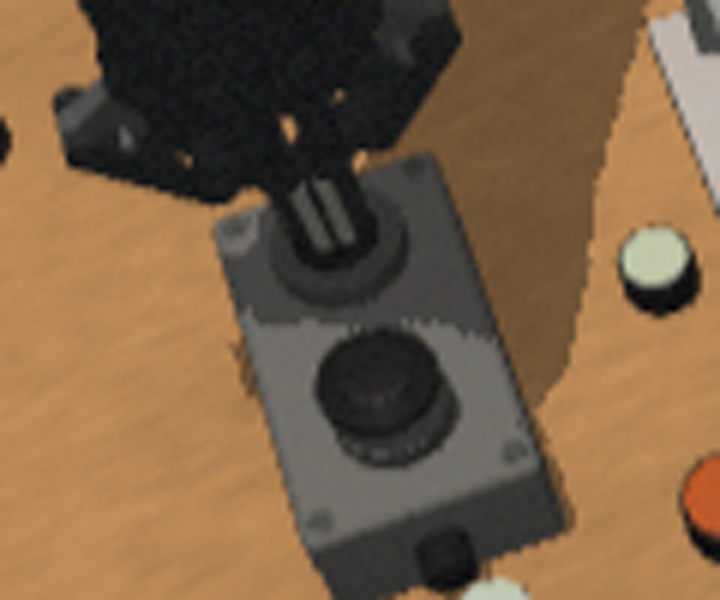

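Request:
apply_moves(
  rows=[
    [0,0,-0.008,0,0,0],
    [0,0,-0.008,0,0,0],
  ],
)

```text
clock: 10.25
tcp_pos: [0.4551, -0.1914, 0.0679]
orientation: [0.198, 3.135, 0.001]
contact_force: [-5.8, 1.9, 13.8]
grip_width: 0.0001
gripper_force: 7.2
```

Request:
apply_moves(
  rows=[
    [0,0,-0.008,0,0,0],
    [0,0,-0.008,0,0,0],
  ],
)

```text
clock: 10.5
tcp_pos: [0.4551, -0.1914, 0.0692]
orientation: [0.198, 3.135, 0.0]
contact_force: [-2.5, 1.5, 3.9]
grip_width: 0.0001
gripper_force: 2.1
```

Request:
apply_moves(
  rows=[
    [0,0,-0.008,0,0,0],
    [0,0,-0.008,0,0,0],
  ],
)

```text
clock: 10.75
tcp_pos: [0.4554, -0.1915, 0.0709]
orientation: [0.198, 3.135, -0.0]
contact_force: [-2.0, -0.0, 2.9]
grip_width: -0.0001
gripper_force: 1.6
```

Request:
apply_moves(
  rows=[
    [0,0,-0.008,0,0,0],
    [0,0,-0.008,0,0,0],
  ],
)

```text
clock: 11.0
tcp_pos: [0.4555, -0.1915, 0.0729]
orientation: [0.197, 3.135, -0.0]
contact_force: [-1.0, 0.1, 1.5]
grip_width: -0.0005
gripper_force: 1.0
```

Request:
apply_moves(
  rows=[
    [0,0,-0.05,0,0,0],
    [0,0,-0.15,0,0,0],
    [0,0,-0.3,0,0,0],
    [0,0,-0.4,0,0,0],
    [0,0,-0.4,0,0,0],
  ],
)

```text
clock: 11.62
tcp_pos: [0.4568, -0.1918, 0.1751]
orientation: [0.197, 3.13, -0.001]
contact_force: [-0.5, -0.3, -0.5]
grip_width: 0.0002
gripper_force: 0.0
```

```bash
python3 - <<'E'
from h import *
f=r.grab_frame("top");print([(q["conf"],atz(f,q["point"],.067)) for q in r.landmark_of(f,"grip_top")[:1]],r.get_obs()["contact_force"])
print(r.hand_in())
E
```

```text
[(0.6, array([ 0.53087282, -0.206176  ,  0.067     ]))] [-0.41293359 -0.35575452  0.18382212]
the job is handed in; nothing more can be done
None
```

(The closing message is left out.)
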